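Make up the lamp kit and the switch kit

TASK

Make up two job kits from the stock on the mesh shelf, one thing to a compartment, each standing or lying flat on the tray's floor the way up it is now. The lamp kit goes in the two-compartment tray: the small globe in the wide compartment and the thin fuse in the narrow one; the switch kit goes in the three-compartment tray: the blue switch plate in the wide middle, the spirit level and the thick fuse in the two ends, either way round. Set the glass globe down rather than dropping it, and leave the two large globes and the test block where they stand.

Things in the scene. Friction and masses are not known exactly. Their poses are not given: they have to be found in the camera images.
- globe_small: The small frosted white glass globe: a ball of 60 mm diameter on a short neck of 36 mm diameter and 8 mm height, standing on the neck's flat end, 62 mm tall, about 80 g. Origin at the centre of the underside of the neck, z up through the ball; the ball's centre is 32 mm above the origin. Starts on the black mesh shelf, whose deck is 70 mm above the table.
- fuse_thin: The thin screw-in fuse: a brown ceramic cap 30 mm in diameter and 20 mm high, standing cap down, with a brass thread of 22 mm diameter above it from 20 to 34 mm and a small contact up to 40 mm. About 30 g. Origin at the centre of the cap's underside, z up the axis. Starts on the black mesh shelf, whose deck is 70 mm above the table.
- fuse_thick: The thick screw-in fuse: a brown ceramic cap 46 mm in diameter and 26 mm high, standing cap down, with a brass thread of 36 mm diameter above it from 26 to 46 mm and a small contact up to 52 mm. About 100 g. Origin at the centre of the cap's underside, z up the axis. Starts on the black mesh shelf, whose deck is 70 mm above the table.
- switch_plate: The narrow blue plastic switch plate, 88 mm long (its x), 44 mm wide (its y), 15 mm thick, lying face up (white rocker and two screws on top, rocker up to 17 mm). About 50 g. Origin at the centre of its underside. Starts on the black mesh shelf, whose deck is 70 mm above the table.
- spirit_level: The small aluminium spirit level, 100 mm long (its x), 20 mm wide (its y), 38 mm high, standing on its narrow base with the yellow-green vial on top. About 110 g. Origin at the centre of its underside. Starts on the black mesh shelf, whose deck is 70 mm above the table.
- lamp_tray: The shallow tray with light grey walls and a dark liner, with two compartments, 175 mm long (y) in all. x across its 140 mm depth, y along the row of compartments, z up; origin at the centre of the underside, on the table. Fixed. Walls 3 mm thick, rims 10 mm and floor 3 mm above the table; compartments 134 mm along x. Wide compartment 100 mm wide, centred at y = -34.5 mm; narrow one 66 mm wide, centred at y = +51.5 mm.
- switch_tray: The shallow tray with light grey walls and a dark liner, with three compartments, 244 mm long (y) in all. x across its 140 mm depth, y along the row of compartments, z up; origin at the centre of the underside, on the table. Fixed. Walls 3 mm thick, rims 10 mm and floor 3 mm above the table; compartments 134 mm along x. Middle compartment 100 mm wide, centred at y = 0; end ones 66 mm wide, centred at y = -86 and +86 mm.
- globe_large_a: A large frosted glass globe, a ball of 80 mm diameter on a 52 mm neck, 80 mm tall, standing at the left (+y) end of the mesh shelf. Not part of either kit. Origin at the centre of its underside.
- globe_large_b: The second large frosted glass globe, of the same size, left (+y) of the first at the end of the mesh shelf. Not part of either kit. Origin at the centre of its underside.
- test_block: A wooden test block, 90 x 64 x 30 mm, with a toggle switch on top (62 mm tall in all), at the right (-y) end of the mesh shelf. Not part of either kit. Origin at the centre of its underside.
Things that resemble listed ones, but are neither listed nor needed, are in the scene too. Leave any green or purple look-alike of the globe_small alone.

How it is judged:
By the outcome, as a careful person would: the job done as asked, in the order asked, and still so for the second after the job is handed in, with the robot touching nothing.
It also fails if it takes over 144 s, if anything falls off the work surface, if the arm or the gripper's body presses on something with over 40 N, if the wrist force passes 120 N, or if a joint passes its speed limit or range.

ROBOT

A 7-joint arm with a two-finger parallel gripper is mounted at the origin on the work surface. World frame = base frame: x ahead of the robot, y to its left, z up, the work surface at z = 0. Lengths are in mm, angles in rad, forces in N, time in s.
With the tool pointing down it reaches from about 400 to 875 mm from the base axis. Payload 4.4 kg.
Tool frame: the origin (TCP) lies midway between the tips of the shut fingers; the grasp point (between the pads) lies 19 mm behind it; z points along the fingers, y is the line along which they close (so a half turn about z gives the same grasp; the last joint's range is limited). The gripper opens to 85 mm and grips with 20 to 120 N. Pads are 22 mm wide; open, the fingers measure 114 mm over their backs; the gripper's body (76 mm by 85 mm) begins 54 mm behind the grasp point. The pads swing forward as they close: fully open they stand 13 mm farther back than shut.
Start: joints at [-1.205, 0.628, 0.038, 1.517, -0.027, 0.996, -0.02], TCP at [272.008, 590.364, 231.313] pointing down, gripper open.
Joint ranges: [-3.06, 3.06], [-0.37, 2.12], [-1.25, 1.32], [0.18, 2.47], [-1.1, 4.24], [0.23, 1.98], [-2.94, 2.94]. Speed limits (rad/s): [2.57, 2.57, 3.14, 3.14, 3.14, 3.14, 3.14].

INTERFACE

Orientations are given as [roll, pitch, yaw] about the fixed x, y, z axes, in that order (R = Rz(yaw) Ry(pitch) Rx(roll)).
In Python, from cell import read_state, get_image, finish_job gives the robot as it stands.
- The arm moves only by the tool send_rows, never from a script. Its argument "series" is a list of rows, each an object of numbers: "ax", "ay", "az": the turn, a rotation vector about the tool's x, y, z in rad; "dx", "dy", "dz": the shift along the tool's x, y, z in cm; "hand": the closure, from 0 (fully open) to 1 (shut). In form: [{"ax": .., "ay": .., "az": .., "dx": .., "dy": .., "dz": .., "hand": ..}, ...]. A call has 1 to 10 rows; each row is the pose to reach, as a shift and turn from the pose commanded when the call began, along the tool's axes at that moment; what a row does not reach only later rows make up. A row lasts 1/10 s, in which the tool goes at most 50 mm and 8.59 degrees, less where a joint would pass 70% of its speed; a pose out of reach is approached as far as the arm can. A call with a gripper value outside its range is refused whole. The fingers move at their own pace and stop on an object; the grip force is fixed at half the most. Time passes only in rows, so rows that repeat a pose let the fingers close. It gives the time, the measured TCP pose, the force, the opening and the grip force at its end, in the units of the state.
- read_state(): the state, without advancing time (a new reading comes with each control period).
- get_image(name): name is "side" or "top" or "wrist"; returns a dict with "pixels" (420x560x3 uint8, red, green, blue), "mtx" (3x3 intrinsics, pixels), "R" (3x3) and "t" (3): a world point X has camera coordinates R X + t. Camera axes: x right, y down, z forward; pixel columns grow to the right and rows downward; lengths in mm; the calibration is good to about 2 mm. A picture is of the moment at which its call begins. There is no depth.
- finish_job(): hands the job in; it is judged then, once.
The state is a dict: "clock": time; "qpos": joint angles; "qd": joint speeds; "tau": joint torques, N m; "eef_pos": TCP position; "tool_rot": TCP orientation; "force": force on the tool from outside, world axes, zero at the start; "torque": the same for the moment, N m; "width": finger opening in mm; "gripper_force": force on a finger pad.
Only numpy, scipy, OpenCV 4.12 (cv2) and the standard library are available. Lean on these libraries where they do the work, as an engineer would, in place of code of your own. Each camera call takes 0.05 s, during which the arm holds its last target. There are 200 camera calls.

## Working session

There is one attempt and no reset: what is moved stays moved. The work goes in short steps, Python scripts to look and compute and a tool call to move; the robot and the scene stay as the last step left them, time stands still between calls to the robot, and variables do not carry over. Pictures are saved under pics/ and viewed, at most 14 in all, crops included, and the job is handed in when it is done.

Besides the shell and the picture viewer there is one more tool, called after "Emit:" by a JSON object that holds its "method" and its "body". send_rows: Moves the arm, as the interface text tells. Its arguments: {"type":"object","properties":{"series":{"type":"array","items":{"type":"object","properties":{"ax":{"type":"number"},"ay":{"type":"number"},"az":{"type":"number"},"dx":{"type":"number"},"dy":{"type":"number"},"dz":{"type":"number"},"hand":{"type":"number"}}}}},"required":["series"]}

```bash
mkdir -p pics; ls
cat > h.py <<'E'
import numpy as np, cv2
from cell import read_state, get_image, finish_job
def save(n,f):
    g=get_image(n); cv2.imwrite(f'pics/{f}.png',g['pixels'][:,:,::-1]); np.savez(f'pics/{f}.npz',**g); return g
def ray(g,uv,z):
    K,R,t=np.array(g['mtx']),np.array(g['R']),np.array(g['t'])
    d=R.T@np.linalg.solve(K,[uv[0],uv[1],1.]); c=-R.T@t
    return (c+d*(z-c[2])/d[2]).round(1)
def proj(g,X):
    p=np.array(g['mtx'])@(np.array(g['R'])@np.array(X,float)+np.array(g['t'])); return (p[:2]/p[2]).round(1)
E
python3 - <<'E'
from h import *
for n in ('top','side'):
    g=save(n,n+'0'); print(n,g['mtx'],g['R'],g['t'])
s=read_state();print(s)
E
```

```text
pics
top [[396.22649035   0.         272.94026373]
 [  0.         396.22649035 211.10239911]
 [  0.           0.           1.        ]] [[-1.49758071e-03 -9.99941847e-01  1.06798528e-02]
 [-9.97420192e-01  7.27155004e-04 -7.17804384e-02]
 [ 7.17684983e-02 -1.07597978e-02 -9.97363279e-01]] [  34.0766675   491.04178682 1118.59620957]
side [[526.11984344   0.         279.25308831]
 [  0.         526.11984344 205.162055  ]
 [  0.           0.           1.        ]] [[ 9.24050361e-01 -3.82270702e-01 -2.04362508e-04]
 [-2.76153151e-01 -6.67166052e-01 -6.91830107e-01]
 [ 2.64330037e-01  6.39342295e-01 -7.22060289e-01]] [-434.0831925   219.23335803 1565.92926238]
{'clock': 0.1, 'qpos': array([-1.2048093 ,  0.62925046,  0.03845756,  1.51826949, -0.02699349,
        0.99625841, -0.01997055]), 'qd': array([-0.00078541, -0.00054949,  0.00069226, -0.00360829,  0.00102119,
        0.00113208, -0.00164624]), 'tau': array([ 2.63740643e-03, -5.64539909e+01,  1.23054519e+00, -1.93976086e+01,
        1.13716285e-02,  5.51373028e-03, -1.43243470e-07]), 'eef_pos': array([271.77340704, 589.85551073, 230.48284006]), 'tool_rot': array([-3.13992553e+00,  2.92163640e-05,  2.70982825e+00]), 'force': array([-0.50437334,  0.71214317, -0.48849043]), 'torque': array([ 0.00307086,  0.01558089, -0.04478464]), 'gripper_force': 0.0, 'width': 85.31279319894858}
```

View pics/top0.png

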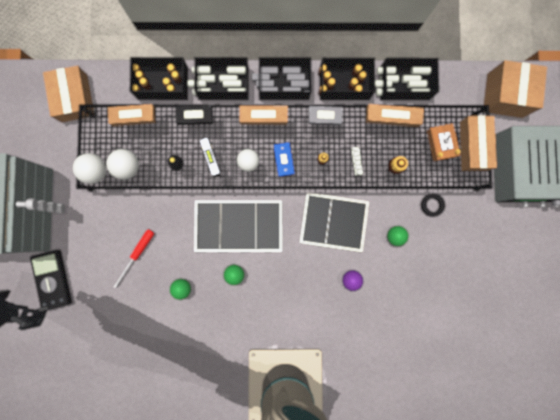

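View pics/side0.png

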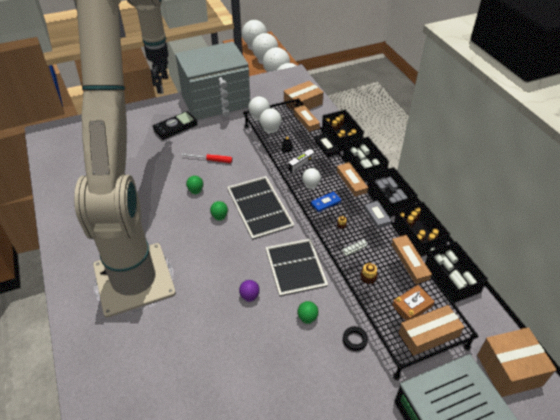

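The top view shows the trays at about (238,226) for the switch tray and (335,222) for the lamp tray. The level is at (210,156), the globe (247,160), the plate (284,159), the thin fuse (323,157) and the thick fuse (400,163). The black item at (175,161) and the strip at (357,160) are look-alikes. I'll zoom in and measure.

Run:
```python
from h import *
g=np.load('pics/top0.npz'); p=g['pixels']
cv2.imwrite('pics/c1.png',cv2.resize(p[125:260,160:420,::-1],None,fx=3,fy=3,interpolation=cv2.INTER_CUBIC))
hsv=cv2.cvtColor(p,cv2.COLOR_RGB2HSV)
def blobs(name,m,box,z,amin=15):
    x0,y0,x1,y1=box; mm=np.zeros(m.shape,np.uint8); mm[y0:y1,x0:x1]=m[y0:y1,x0:x1]
    n,l,st,c=cv2.connectedComponentsWithStats(mm)
    for i in range(1,n):
        if st[i,4]<amin: continue
        pts=np.argwhere(l==i)[:,::-1].astype(np.float32)
        W=np.array([ray(g,q,z)[:2] for q in pts],np.float32)
        (cx,cy),(w,h),a=cv2.minAreaRect(W)
        print(name,'px',c[i].round(1),'area',st[i,4],'W',W.mean(0).round(1),'rect',round(cx,1),round(cy,1),round(w),round(h),round(a,1))
H,S,V=hsv[...,0],hsv[...,1],hsv[...,2]
sh=(195,130,420,185)
blobs('blue',((H>95)&(H<130)&(S>120)&(V>60)).astype(np.uint8),sh,85)
blobs('orange',((H>5)&(H<30)&(S>90)&(V>50)).astype(np.uint8),sh,90)
blobs('white',((S<60)&(V>150)).astype(np.uint8),sh,102)
blobs('traywall',((S<40)&(V>185)).astype(np.uint8),(185,190,380,260),10,60)
blobs('liner',((V<75)).astype(np.uint8),(185,195,380,260),3,60)
```

```text
blue px [283.5 159.1] area 413 W [628.2   5.2] rect 628.0 5.4 90 45 9.0
orange px [322.8 157.6] area 102 W [ 631.2 -101.3] rect 631.6 -101.8 27 30 90.0
orange px [398.  164.2] area 260 W [ 613.5 -305.7] rect 613.9 -305.6 50 44 90.0
white px [209.1 156.2] area 319 W [632.5 205.1] rect 632.8 205.0 104 28 20.0
white px [356.8 160.2] area 265 W [ 621.9 -190.8] rect 623.3 -190.4 82 27 8.4
white px [247.  159.1] area 387 W [624.5 103.6] rect 623.5 102.3 56 57 90.0
white px [283.6 158.5] area 65 W [626.3   5.8] rect 626.3 6.0 19 24 90.0
traywall px [335.  223.5] area 891 W [ 455.7 -145.7] rect 459.8 -145.2 217 159 84.2
traywall px [237.7 225.6] area 1130 W [450.1 134.8] rect 447.8 134.2 261 168 88.9
```

View pics/c1.png

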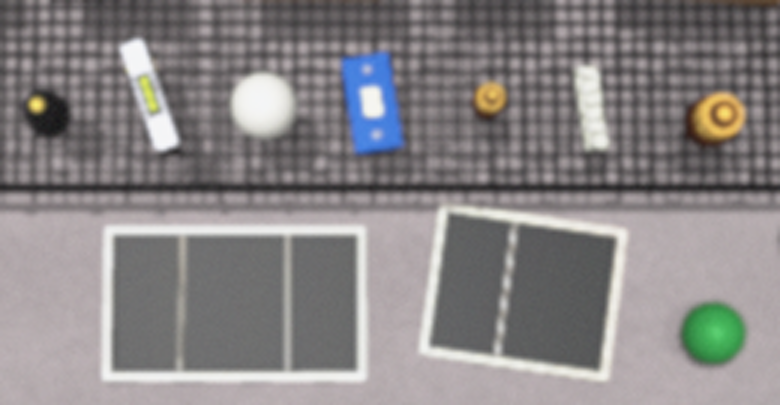

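The crop shows, in crop pixels:
- Globe centred at about (262,104).
- Fuse contacts at (489,96) and (724,114).
- Switch tray corners at (104,227), (367,227), (367,381) and (102,381).
- Lamp tray corners at (440,207), (627,231), (608,381) and (419,353), with its narrow compartment on the left.

Next I'll turn these into positions and cross-check with the side view.

Run:
```python
from h import *
g=np.load('pics/top0.npz'); s=np.load('pics/side0.npz')
c=lambda u,v:(160+(u+.5)/3-.5,125+(v+.5)/3-.5)
for n,u,v,z in [('globe',262,104,102),('thin',489,96,110),('thick',724,114,122)]:
    X=ray(g,c(u,v),z); print(n,X,'side px',proj(s,X))
for n,q in [('sw',[(104,227),(367,227),(367,381),(102,381)]),('lamp',[(440,207),(627,231),(608,381),(419,353)])]:
    P=np.array([ray(g,c(*x),10)[:2] for x in q])
    e=P[0]-P[1]; f=P[3]-P[2]; d=P[0]-P[3]; d2=P[1]-P[2]
    y=e+f; yaw=np.arctan2(-y[0],y[1]); x=d+d2; C=P.mean(0)
    print(n,C,'len',[np.linalg.norm(k).round() for k in (e,f,d,d2)],'yaw',np.degrees(yaw),np.degrees(np.arctan2(x[1],x[0])))
    R=np.array([[np.cos(yaw),-np.sin(yaw)],[np.sin(yaw),np.cos(yaw)]])
    for yy in ([-34.5,51.5] if n=='lamp' else [-86,0,86]): print(yy,(C+R@[0,yy]).round(1))
p=s['pixels']; hsv=cv2.cvtColor(p,cv2.COLOR_RGB2HSV);H,S,V=cv2.split(hsv)
def cen(m,b):
    q=np.argwhere(m[b[1]:b[3],b[0]:b[2]]); return q.mean(0)[::-1]+[b[0],b[1]],len(q)
print('side globe',cen((S<60)&(V>140),(299,165,325,192)),'thin',cen((H>5)&(H<30)&(S>90),(332,212,352,230)),'thick',cen((H>5)&(H<30)&(S>90),(358,258,382,284)))
print('expect thin/thick mid', proj(s,[631,-101,88]),proj(s,[613,-305,94]))
print('plate',cen((H>95)&(H<130)&(S>120)&(V>60),(305,188,345,215)),proj(s,[628,5,80]))
```

```text
globe [624.  103.7 102. ] side px [310.7 176.8]
thin [629.7 -98.1 110. ] side px [340.5 216.6]
thick [ 611.3 -303.   122. ] side px [369.  266.4]
sw [449.075 133.85 ] len [np.float64(253.0), np.float64(253.0), np.float64(147.0), np.float64(148.0)] yaw -0.056661155889267456 -0.11649413872082268
-86 [449.   47.9]
0 [449.1 133.8]
86 [449.2 219.8]
lamp [ 459.3 -143.2] len [np.float64(182.0), np.float64(183.0), np.float64(142.0), np.float64(146.0)] yaw -7.934796765812705 -8.428427226191575
-34.5 [ 454.5 -177.4]
51.5 [466.4 -92.2]
side globe (array([311.20812183, 174.9035533 ]), 197) thin (array([341.6       , 221.25263158]), 95) thick (array([368.79272727, 272.40363636]), 275)
expect thin/thick mid [340.8 222. ] [368.6 272.8]
plate (array([325.47260274, 201.50684932]), 292) [324.5 201.1]
```

```bash
cat > to.py <<'E'
# usage: to.py x,y,z,yaw ...  (mm, rad): shifts from the commanded pose, stored in cmd.txt
import sys,numpy as np,os
c=np.loadtxt('cmd.txt') if os.path.exists('cmd.txt') else np.array([272.008,590.364,231.313,2.71])
X=np.array([np.cos(c[3]),np.sin(c[3]),0]);Y=np.array([np.sin(c[3]),-np.cos(c[3]),0]);Z=np.array([0,0,-1.])
for a in sys.argv[1:]:
    w=np.array([float(v) for v in a.split(',')]); d=w[:3]-c[:3]
    s=np.round([d@X/10,d@Y/10,d@Z/10],1+0*1); az=round(-(w[3]-c[3]),2)
    print(a,'-> dx dy dz',s,'az',az); n=np.r_[c[:3]+10*(s[0]*X+s[1]*Y+s[2]*Z),c[3]-az]
np.savetxt('cmd.txt',n); print('cmd',n.round(1))
E
python3 to.py 624,103,230,1.43
```

```text
624,103,230,1.43 -> dx dy dz [-52.4 -29.5   0.1] az 1.28
cmd [624.6 103.2 230.3   1.4]
```

Emit:
{"method": "send_rows", "body": {"series": [{"dx":-26.2,"dy":-14.8,"dz":0.1,"az":0.64,"hand":0},{"dx":-26.2,"dy":-14.8,"dz":0.1,"az":0.64,"hand":0},{"dx":-26.2,"dy":-14.8,"dz":0.1,"az":0.64,"hand":0},{"dx":-26.2,"dy":-14.8,"dz":0.1,"az":0.64,"hand":0},{"dx":-26.2,"dy":-14.8,"dz":0.1,"az":0.64,"hand":0},{"dx":-26.2,"dy":-14.8,"dz":0.1,"az":0.64,"hand":0},{"dx":-26.2,"dy":-14.8,"dz":0.1,"az":0.64,"hand":0},{"dx":-26.2,"dy":-14.8,"dz":0.1,"az":0.64,"hand":0},{"dx":-26.2,"dy":-14.8,"dz":0.1,"az":0.64,"hand":0},{"dx":-26.2,"dy":-14.8,"dz":0.1,"az":0.64,"hand":0}]}}

```text
invalid input at $.series[0]: expected keys ax, ay, az, dx, dy, dz, hand
```

Emit:
{"method": "send_rows", "body": {"series": [{"ax":0,"ay":0,"dx":-26.2,"dy":-14.8,"dz":0.1,"az":0.64,"hand":0},{"ax":0,"ay":0,"dx":-26.2,"dy":-14.8,"dz":0.1,"az":0.64,"hand":0},{"ax":0,"ay":0,"dx":-26.2,"dy":-14.8,"dz":0.1,"az":0.64,"hand":0},{"ax":0,"ay":0,"dx":-26.2,"dy":-14.8,"dz":0.1,"az":0.64,"hand":0},{"ax":0,"ay":0,"dx":-26.2,"dy":-14.8,"dz":0.1,"az":0.64,"hand":0},{"ax":0,"ay":0,"dx":-26.2,"dy":-14.8,"dz":0.1,"az":0.64,"hand":0},{"ax":0,"ay":0,"dx":-26.2,"dy":-14.8,"dz":0.1,"az":0.64,"hand":0},{"ax":0,"ay":0,"dx":-26.2,"dy":-14.8,"dz":0.1,"az":0.64,"hand":0},{"ax":0,"ay":0,"dx":-26.2,"dy":-14.8,"dz":0.1,"az":0.64,"hand":0},{"ax":0,"ay":0,"dx":-26.2,"dy":-14.8,"dz":0.1,"az":0.64,"hand":0}]}}

```text
clock: 1.1
eef_pos: [446.7, 348.0, 230.0]
tool_rot: [-3.141, -0.001, 2.073]
force: [0.8, -0.1, 0.1]
width: 85.2
gripper_force: 0.0
```

```bash
python3 - <<'E'
import numpy as np
y=2.71;p=np.array([272.008,590.364])-262*np.array([np.cos(y),np.sin(y)])-148*np.array([np.sin(y),-np.cos(y)])
print(p); np.savetxt('cmd.txt',[*p,230.3,2.07])
E
python3 to.py 625,103,200,1.43
```

```text
[448.07171937 346.33620092]
625,103,200,1.43 -> dx dy dz [-29.8   3.9   3. ] az 0.64
cmd [625.  103.4 200.3   1.4]
```

Emit:
{"method": "send_rows", "body": {"series": [{"ax":0,"ay":0,"dx":-29.8,"dy":3.9,"dz":3.0,"az":0.64,"hand":0},{"ax":0,"ay":0,"dx":-29.8,"dy":3.9,"dz":3.0,"az":0.64,"hand":0},{"ax":0,"ay":0,"dx":-29.8,"dy":3.9,"dz":3.0,"az":0.64,"hand":0},{"ax":0,"ay":0,"dx":-29.8,"dy":3.9,"dz":3.0,"az":0.64,"hand":0},{"ax":0,"ay":0,"dx":-29.8,"dy":3.9,"dz":3.0,"az":0.64,"hand":0},{"ax":0,"ay":0,"dx":-29.8,"dy":3.9,"dz":3.0,"az":0.64,"hand":0},{"ax":0,"ay":0,"dx":-29.8,"dy":3.9,"dz":3.0,"az":0.64,"hand":0},{"ax":0,"ay":0,"dx":-29.8,"dy":3.9,"dz":3.0,"az":0.64,"hand":0},{"ax":0,"ay":0,"dx":-29.8,"dy":3.9,"dz":3.0,"az":0.64,"hand":0},{"ax":0,"ay":0,"dx":-29.8,"dy":3.9,"dz":3.0,"az":0.64,"hand":0}]}}

```text
clock: 2.1
eef_pos: [624.0, 106.2, 200.3]
tool_rot: [-3.141, -0.001, 1.434]
force: [1.3, 0.7, -0.1]
width: 85.4
gripper_force: 0.0
```

Run:
```python
from h import *
g=save('wrist','w1'); print(proj(g,[624,103.5,102]), (-np.array(g['R']).T@g['t']).round(), proj(g,[629.7,-98,90]),proj(g,[628,5,85]))
```

```text
[282.8 208.4] [633. 175. 343.] [313.3 381.5] [300.1 296.3]
```

View pics/w1.png

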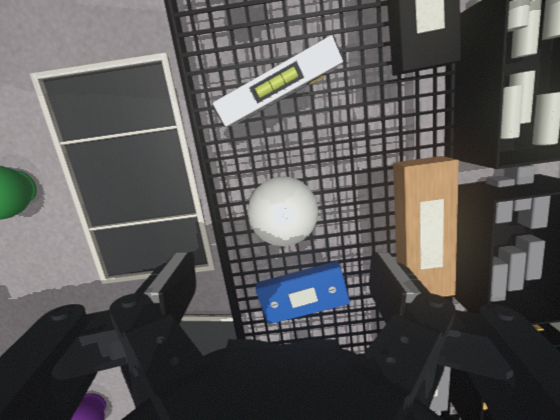

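The wrist view shows the globe at (284,211), about 2 mm from the prediction. The level at (279,80) and the plate at (302,292) are both in view, so I'll measure all of them.

```bash
python3 - <<'E'
from h import *
g=np.load('pics/w1.npz'); p=g['pixels']; H,S,V=cv2.split(cv2.cvtColor(p,cv2.COLOR_RGB2HSV))
def m(name,mask,b,z):
    mm=np.zeros(mask.shape,np.uint8); mm[b[1]:b[3],b[0]:b[2]]=mask[b[1]:b[3],b[0]:b[2]]
    mm=cv2.morphologyEx(mm,cv2.MORPH_OPEN,np.ones((3,3),np.uint8))
    n,l,st,_=cv2.connectedComponentsWithStats(mm); i=1+st[1:,4].argmax()
    W=np.array([ray(g,q[::-1],z)[:2] for q in np.argwhere(l==i)],np.float32)
    print(name,[np.round(k,1) for k in cv2.minAreaRect(W)])
m('blue',(H>95)&(H<130)&(S>100),(240,250,370,335),85)
m('level',(S<60)&(V>130),(205,30,350,135),108)
m('globe',(S<60)&(V>120),(240,165,325,255),102)
def tray(pts):
    P=np.array([ray(g,q,10)[:2] for q in pts]); print('tray corners',P.tolist(),P.mean(0))
tray([(33,73),(168,53),(213,269),(100,281)])
E
python3 to.py 625,102,120,1.43 625,102,78,1.43
```

```text
blue [array([630.1,   7.8]), array([89.1, 51.5]), np.float64(8.8)]
level [array([633.4, 207.6]), array([104.9,  31.7]), np.float64(17.8)]
globe [array([624.6,  99.2]), array([63.5, 71.2]), np.float64(0.1)]
tray corners [[381.9, 257.8], [526.2, 257.1], [522.7, 9.3], [376.8, 12.1]] [451.9   134.075]
625,102,120,1.43 -> dx dy dz [-0.1  0.   8. ] az -0.0
625,102,78,1.43 -> dx dy dz [-0.1  0.  12.2] az -0.0
cmd [624.8 102.4  78.3   1.4]
```

Emit:
{"method": "send_rows", "body": {"series": [{"ax":0,"ay":0,"az":0,"dx":-0.1,"dy":0,"dz":4,"hand":0},{"ax":0,"ay":0,"az":0,"dx":-0.1,"dy":0,"dz":8,"hand":0},{"ax":0,"ay":0,"az":0,"dx":-0.1,"dy":0,"dz":10,"hand":0},{"ax":0,"ay":0,"az":0,"dx":-0.1,"dy":0,"dz":12.2,"hand":0},{"ax":0,"ay":0,"az":0,"dx":-0.1,"dy":0,"dz":12.2,"hand":0},{"ax":0,"ay":0,"az":0,"dx":-0.1,"dy":0,"dz":12.2,"hand":0.2},{"ax":0,"ay":0,"az":0,"dx":-0.1,"dy":0,"dz":12.2,"hand":0.4},{"ax":0,"ay":0,"az":0,"dx":-0.1,"dy":0,"dz":12.2,"hand":0.5},{"ax":0,"ay":0,"az":0,"dx":-0.1,"dy":0,"dz":12.2,"hand":0.6},{"ax":0,"ay":0,"az":0,"dx":-0.1,"dy":0,"dz":12.2,"hand":0.6}]}}

```text
clock: 3.15
eef_pos: [625.6, 102.9, 80.5]
tool_rot: [3.139, -0.002, 1.43]
force: [-1.6, 1.0, 5.8]
width: 57.2
gripper_force: 63.9
```

```bash
python3 to.py 625,102,140,1.43 600,50,170,1.43 530,-50,170,1.43
```

```text
625,102,140,1.43 -> dx dy dz [-0.   0.  -6.2] az -0.0
600,50,170,1.43 -> dx dy dz [-5.5 -1.7 -9.2] az -0.0
530,-50,170,1.43 -> dx dy dz [-16.4  -7.3  -9.2] az -0.0
cmd [529.5 -49.7 170.3   1.4]
```

Emit:
{"method": "send_rows", "body": {"series": [{"ax":0,"ay":0,"az":0,"dx":0,"dy":0,"dz":-1,"hand":0.6},{"ax":0,"ay":0,"az":0,"dx":0,"dy":0,"dz":-3,"hand":0.6},{"ax":0,"ay":0,"az":0,"dx":0,"dy":0,"dz":-6,"hand":0.6},{"ax":0,"ay":0,"az":0,"dx":0,"dy":0,"dz":-9,"hand":0.6},{"ax":0,"ay":0,"az":0,"dx":0,"dy":0,"dz":-9,"hand":0.6}]}}

```text
clock: 3.65
eef_pos: [628.2, 102.3, 173.9]
tool_rot: [3.132, -0.003, 1.43]
force: [1.6, 0.2, -0.9]
width: 57.2
gripper_force: 64.2
```

```bash
echo "624.8 102.4 168.3 1.43" > cmd.txt; python3 to.py 456,-177,168,1.43; python3 to.py 456,-177,60,1.43 456,-177,20,1.43
```

```text
456,-177,168,1.43 -> dx dy dz [-30.  -12.8   0. ] az -0.0
cmd [ 456.  -176.7  168.3    1.4]
456,-177,60,1.43 -> dx dy dz [-0.   0.  10.8] az -0.0
456,-177,20,1.43 -> dx dy dz [-0.   0.  14.8] az -0.0
cmd [ 456.  -176.7   20.3    1.4]
```

Emit:
{"method": "send_rows", "body": {"series": [{"ax":0,"ay":0,"az":0,"dx":-4,"dy":-1.7,"dz":0,"hand":0.6},{"ax":0,"ay":0,"az":0,"dx":-8,"dy":-3.4,"dz":0,"hand":0.6},{"ax":0,"ay":0,"az":0,"dx":-12,"dy":-5.1,"dz":0,"hand":0.6},{"ax":0,"ay":0,"az":0,"dx":-16,"dy":-6.8,"dz":0,"hand":0.6},{"ax":0,"ay":0,"az":0,"dx":-20,"dy":-8.5,"dz":0,"hand":0.6},{"ax":0,"ay":0,"az":0,"dx":-24,"dy":-10.2,"dz":0,"hand":0.6},{"ax":0,"ay":0,"az":0,"dx":-28,"dy":-11.9,"dz":0,"hand":0.6},{"ax":0,"ay":0,"az":0,"dx":-30,"dy":-12.8,"dz":0,"hand":0.6},{"ax":0,"ay":0,"az":0,"dx":-30,"dy":-12.8,"dz":0,"hand":0.6},{"ax":0,"ay":0,"az":0,"dx":-30,"dy":-12.8,"dz":0,"hand":0.6}]}}

```text
clock: 4.65
eef_pos: [455.9, -176.8, 168.6]
tool_rot: [3.141, -0.0, 1.429]
force: [0.4, -0.4, -0.8]
width: 57.1
gripper_force: 64.2
```

Emit:
{"method": "send_rows", "body": {"series": [{"ax":0,"ay":0,"az":0,"dx":0,"dy":0,"dz":4,"hand":0.6},{"ax":0,"ay":0,"az":0,"dx":0,"dy":0,"dz":8,"hand":0.6},{"ax":0,"ay":0,"az":0,"dx":0,"dy":0,"dz":11,"hand":0.6},{"ax":0,"ay":0,"az":0,"dx":0,"dy":0,"dz":13,"hand":0.6},{"ax":0,"ay":0,"az":0,"dx":0,"dy":0,"dz":14,"hand":0.6},{"ax":0,"ay":0,"az":0,"dx":0,"dy":0,"dz":14.8,"hand":0.6},{"ax":0,"ay":0,"az":0,"dx":0,"dy":0,"dz":14.8,"hand":0.6},{"ax":0,"ay":0,"az":0,"dx":0,"dy":0,"dz":14.8,"hand":0.6},{"ax":0,"ay":0,"az":0,"dx":0,"dy":0,"dz":14.8,"hand":0.6}]}}

```text
clock: 5.55
eef_pos: [456.6, -176.9, 21.2]
tool_rot: [3.14, 0.0, 1.43]
force: [0.6, -0.9, 0.0]
width: 57.2
gripper_force: 64.2
```

Emit:
{"method": "send_rows", "body": {"series": [{"ax":0,"ay":0,"az":0,"dx":0,"dy":0,"dz":0.2,"hand":0.6},{"ax":0,"ay":0,"az":0,"dx":0,"dy":0,"dz":0.4,"hand":0.6},{"ax":0,"ay":0,"az":0,"dx":0,"dy":0,"dz":0.6,"hand":0.6},{"ax":0,"ay":0,"az":0,"dx":0,"dy":0,"dz":0.7,"hand":0.6},{"ax":0,"ay":0,"az":0,"dx":0,"dy":0,"dz":0.7,"hand":0.6},{"ax":0,"ay":0,"az":0,"dx":0,"dy":0,"dz":0.7,"hand":0.6}]}}

```text
clock: 6.15
eef_pos: [455.8, -176.7, 13.5]
tool_rot: [3.142, -0.0, 1.43]
force: [-1.3, 0.7, 4.1]
width: 57.3
gripper_force: 64.6
```

Run:
```python
from h import *
s=save('side','s2'); p=s['pixels']
cv2.imwrite('pics/s2c.png',cv2.resize(p[200:330,230:390,::-1],None,fx=4,fy=4,interpolation=cv2.INTER_CUBIC))
```

```text
(no output)
```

View pics/s2c.png

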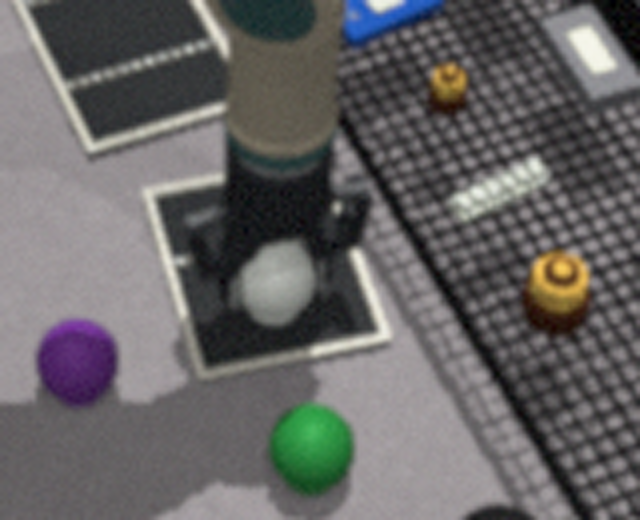

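The side crop shows the globe at about (278,283), inside the wide compartment. The 4 N upward force means it is resting on the floor, so I'll release it.

Emit:
{"method": "send_rows", "body": {"series": [{"ax":0,"ay":0,"az":0,"dx":0,"dy":0,"dz":0,"hand":0.3},{"ax":0,"ay":0,"az":0,"dx":0,"dy":0,"dz":0,"hand":0.1},{"ax":0,"ay":0,"az":0,"dx":0,"dy":0,"dz":0,"hand":0},{"ax":0,"ay":0,"az":0,"dx":0,"dy":0,"dz":0,"hand":0},{"ax":0,"ay":0,"az":0,"dx":0,"dy":0,"dz":-1,"hand":0},{"ax":0,"ay":0,"az":0,"dx":0,"dy":0,"dz":-4,"hand":0},{"ax":0,"ay":0,"az":0,"dx":0,"dy":0,"dz":-8,"hand":0},{"ax":0,"ay":0,"az":0,"dx":0,"dy":0,"dz":-12,"hand":0},{"ax":0,"ay":0,"az":0,"dx":0,"dy":0,"dz":-16,"hand":0},{"ax":0,"ay":0,"az":0,"dx":0,"dy":0,"dz":-16,"hand":0}]}}

```text
clock: 7.2
eef_pos: [458.8, -178.1, 178.5]
tool_rot: [3.132, 0.002, 1.43]
force: [0.4, -0.1, -0.0]
width: 85.4
gripper_force: 0.0
```

```bash
echo "456 -176.7 173.3 1.43" > cmd.txt; python3 to.py 631,-99,173,1.43;python3 to.py 631,-99,120,1.43 631,-99,74,1.43
```

```text
631,-99,173,1.43 -> dx dy dz [10.1 16.2  0. ] az -0.0
cmd [630.6 -99.4 173.3   1.4]
631,-99,120,1.43 -> dx dy dz [0.  0.  5.3] az -0.0
631,-99,74,1.43 -> dx dy dz [0.  0.  9.9] az -0.0
cmd [630.6 -99.4  74.3   1.4]
```

Emit:
{"method": "send_rows", "body": {"series": [{"ax":0,"ay":0,"az":0,"dx":2.5,"dy":4,"dz":0,"hand":0},{"ax":0,"ay":0,"az":0,"dx":5,"dy":8,"dz":0,"hand":0},{"ax":0,"ay":0,"az":0,"dx":7.5,"dy":12,"dz":0,"hand":0},{"ax":0,"ay":0,"az":0,"dx":10.1,"dy":16.2,"dz":0,"hand":0.2},{"ax":0,"ay":0,"az":0,"dx":10.1,"dy":16.2,"dz":0,"hand":0.3},{"ax":0,"ay":0,"az":0,"dx":10.1,"dy":16.2,"dz":0,"hand":0.3},{"ax":0,"ay":0,"az":0,"dx":10.1,"dy":16.2,"dz":0,"hand":0.3}]}}

```text
clock: 7.9
eef_pos: [628.7, -100.6, 173.0]
tool_rot: [-3.14, 0.001, 1.428]
force: [-0.2, 0.8, -0.3]
width: 59.3
gripper_force: 0.0
```

Run:
```python
from h import *
g=save('wrist','w2'); print(read_state()['eef_pos'],read_state()['width'],proj(g,[631,-99,110]),proj(g,[456,-177,35]))
```

```text
[ 628.75024516 -100.80107065  173.26759492] 59.90267056496299 [285.3 216.2] [133.9 284. ]
```

View pics/w2.png

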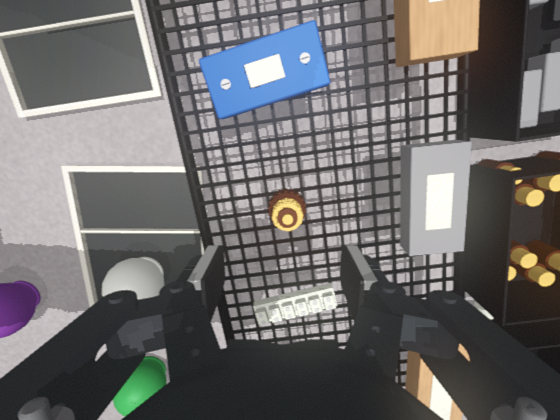

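The wrist view shows the thin fuse's contact at (288,218), within 2 mm of the prediction. The globe is standing at (135,280). The narrow compartment runs between its end wall at row 168 and the divider at row 232.

```bash
python3 - <<'E'
from h import *
g=np.load('pics/w2.npz')
for uv,z in [((288,218),110),((67,169),10),((82,232),10),((198,232),10),((196,168),10)]: print(uv,ray(g,uv,z))
E
python3 - <<'E'
E
echo "630.6 -99.4 173.3 1.43" > cmd.txt; python3 to.py 632,-100,74,1.43
```

```text
(288, 218) [ 632.7 -100.7  110. ]
(67, 169) [408.4 -48.4  10. ]
(82, 232) [ 400.8 -118.5   10. ]
(198, 232) [ 528.6 -136.6   10. ]
(196, 168) [542.3 -66.4  10. ]
632,-100,74,1.43 -> dx dy dz [-0.   0.1  9.9] az -0.0
cmd [631.6 -99.5  74.3   1.4]
```

Emit:
{"method": "send_rows", "body": {"series": [{"ax":0,"ay":0,"az":0,"dx":0,"dy":0.1,"dz":4,"hand":0.3},{"ax":0,"ay":0,"az":0,"dx":0,"dy":0.1,"dz":7,"hand":0.3},{"ax":0,"ay":0,"az":0,"dx":0,"dy":0.1,"dz":9,"hand":0.3},{"ax":0,"ay":0,"az":0,"dx":0,"dy":0.1,"dz":9.9,"hand":0.3},{"ax":0,"ay":0,"az":0,"dx":0,"dy":0.1,"dz":9.9,"hand":0.3},{"ax":0,"ay":0,"az":0,"dx":0,"dy":0.1,"dz":9.9,"hand":0.5},{"ax":0,"ay":0,"az":0,"dx":0,"dy":0.1,"dz":9.9,"hand":0.7},{"ax":0,"ay":0,"az":0,"dx":0,"dy":0.1,"dz":9.9,"hand":0.9},{"ax":0,"ay":0,"az":0,"dx":0,"dy":0.1,"dz":9.9,"hand":0.9},{"ax":0,"ay":0,"az":0,"dx":0,"dy":0.1,"dz":9.9,"hand":0.9}]}}

```text
clock: 8.95
eef_pos: [632.4, -100.1, 76.2]
tool_rot: [3.139, 0.0, 1.43]
force: [-0.6, -0.1, 6.2]
width: 27.1
gripper_force: 59.1
```

```bash
python3 to.py 632,-100,160,1.43 ; python3 to.py 468,-92,160,1.43; python3 to.py 468,-92,18,1.43; cat cmd.txt
```

```text
632,-100,160,1.43 -> dx dy dz [-0.   0.  -8.6] az -0.0
cmd [631.6 -99.5 160.3   1.4]
468,-92,160,1.43 -> dx dy dz [ -1.5 -16.3   0. ] az -0.0
cmd [468.1 -91.5 160.3   1.4]
468,-92,18,1.43 -> dx dy dz [-0.  -0.  14.2] az -0.0
cmd [468.1 -91.5  18.3   1.4]
4.680980871376761456e+02
-9.151784825788632816e+01
1.830000000000001137e+01
1.429999999999999938e+00
```

Emit:
{"method": "send_rows", "body": {"series": [{"ax":0,"ay":0,"az":0,"dx":0,"dy":0,"dz":-2,"hand":0.9},{"ax":0,"ay":0,"az":0,"dx":0,"dy":0,"dz":-5,"hand":0.9},{"ax":0,"ay":0,"az":0,"dx":0,"dy":0,"dz":-8.6,"hand":0.9},{"ax":0,"ay":0,"az":0,"dx":0,"dy":0,"dz":-8.6,"hand":0.9}]}}

```text
clock: 9.35
eef_pos: [635.1, -100.7, 166.1]
tool_rot: [3.131, 0.0, 1.43]
force: [0.5, -0.3, 0.4]
width: 27.1
gripper_force: 59.3
```

Emit:
{"method": "send_rows", "body": {"series": [{"ax":0,"ay":0,"az":0,"dx":-0.5,"dy":-4.5,"dz":0,"hand":0.9},{"ax":0,"ay":0,"az":0,"dx":-0.9,"dy":-9,"dz":0,"hand":0.9},{"ax":0,"ay":0,"az":0,"dx":-1.3,"dy":-13,"dz":0,"hand":0.9},{"ax":0,"ay":0,"az":0,"dx":-1.5,"dy":-16.3,"dz":0,"hand":0.9},{"ax":0,"ay":0,"az":0,"dx":-1.5,"dy":-16.3,"dz":3,"hand":0.9},{"ax":0,"ay":0,"az":0,"dx":-1.5,"dy":-16.3,"dz":7,"hand":0.9},{"ax":0,"ay":0,"az":0,"dx":-1.5,"dy":-16.3,"dz":11,"hand":0.9},{"ax":0,"ay":0,"az":0,"dx":-1.5,"dy":-16.3,"dz":13,"hand":0.9},{"ax":0,"ay":0,"az":0,"dx":-1.5,"dy":-16.3,"dz":14.2,"hand":0.9},{"ax":0,"ay":0,"az":0,"dx":-1.5,"dy":-16.3,"dz":14.2,"hand":0.9}]}}

```text
clock: 10.35
eef_pos: [467.2, -91.6, 17.3]
tool_rot: [-3.14, -0.0, 1.429]
force: [-0.6, -0.1, -0.6]
width: 27.2
gripper_force: 59.4
```

Emit:
{"method": "send_rows", "body": {"series": [{"ax":0,"ay":0,"az":0,"dx":0,"dy":0,"dz":0.3,"hand":0.9},{"ax":0,"ay":0,"az":0,"dx":0,"dy":0,"dz":0.6,"hand":0.9},{"ax":0,"ay":0,"az":0,"dx":0,"dy":0,"dz":0.8,"hand":0.9},{"ax":0,"ay":0,"az":0,"dx":0,"dy":0,"dz":1.0,"hand":0.9},{"ax":0,"ay":0,"az":0,"dx":0,"dy":0,"dz":1.0,"hand":0.9},{"ax":0,"ay":0,"az":0,"dx":0,"dy":0,"dz":1.0,"hand":0.9}]}}

```text
clock: 10.95
eef_pos: [468.5, -91.5, 9.1]
tool_rot: [3.14, -0.0, 1.43]
force: [-0.7, 0.3, 5.4]
width: 27.0
gripper_force: 60.0
```

```bash
echo "468.1 -91.5 168.3 1.43" > cmd.txt; python3 to.py 629,6.5,168,0.157;python3 to.py 629,6.5,71.5,0.157
```

```text
629,6.5,168,0.157 -> dx dy dz [12.  14.6  0. ] az 1.27
cmd [6.295e+02 6.800e+00 1.683e+02 2.000e-01]
629,6.5,71.5,0.157 -> dx dy dz [-0.1  0.   9.7] az 0.0
cmd [6.285e+02 6.700e+00 7.130e+01 2.000e-01]
```

Emit:
{"method": "send_rows", "body": {"series": [{"ax":0,"ay":0,"az":0,"dx":0,"dy":0,"dz":0,"hand":0.6},{"ax":0,"ay":0,"az":0,"dx":0,"dy":0,"dz":0,"hand":0.4},{"ax":0,"ay":0,"az":0,"dx":0,"dy":0,"dz":0,"hand":0.4},{"ax":0,"ay":0,"az":0,"dx":0,"dy":0,"dz":-1,"hand":0.4},{"ax":0,"ay":0,"az":0,"dx":0,"dy":0,"dz":-4,"hand":0.4},{"ax":0,"ay":0,"az":0,"dx":0,"dy":0,"dz":-8,"hand":0.2},{"ax":0,"ay":0,"az":0,"dx":0,"dy":0,"dz":-12,"hand":0},{"ax":0,"ay":0,"az":0,"dx":0,"dy":0,"dz":-16,"hand":0},{"ax":0,"ay":0,"az":0,"dx":0,"dy":0,"dz":-16,"hand":0}]}}

```text
clock: 11.85
eef_pos: [470.8, -92.5, 173.3]
tool_rot: [3.132, -0.0, 1.43]
force: [-0.5, -0.3, -0.7]
width: 85.3
gripper_force: 0.0
```

Emit:
{"method": "send_rows", "body": {"series": [{"ax":0,"ay":0,"az":0.14,"dx":3,"dy":3.6,"dz":0,"hand":0},{"ax":0,"ay":0,"az":0.28,"dx":6,"dy":7.2,"dz":0,"hand":0},{"ax":0,"ay":0,"az":0.42,"dx":9,"dy":11,"dz":0,"hand":0},{"ax":0,"ay":0,"az":0.56,"dx":12,"dy":14.6,"dz":0,"hand":0},{"ax":0,"ay":0,"az":0.7,"dx":12,"dy":14.6,"dz":0,"hand":0},{"ax":0,"ay":0,"az":0.84,"dx":12,"dy":14.6,"dz":0,"hand":0},{"ax":0,"ay":0,"az":0.98,"dx":12,"dy":14.6,"dz":0,"hand":0},{"ax":0,"ay":0,"az":1.12,"dx":12,"dy":14.6,"dz":0,"hand":0},{"ax":0,"ay":0,"az":1.27,"dx":12,"dy":14.6,"dz":0,"hand":0},{"ax":0,"ay":0,"az":1.27,"dx":12,"dy":14.6,"dz":0,"hand":0}]}}

```text
clock: 12.85
eef_pos: [628.7, 7.1, 167.7]
tool_rot: [3.141, 0.002, 0.159]
force: [0.3, -0.2, -0.3]
width: 85.7
gripper_force: 0.0
```

Run:
```python
from h import *
g=save('wrist','w3'); print(read_state()['eef_pos'],read_state()['tool_rot'],proj(g,[629,6.5,87]),proj(g,[456,-177,35]),proj(g,[468,-92,43]))
p=g['pixels']; H,S,V=cv2.split(cv2.cvtColor(p,cv2.COLOR_RGB2HSV))
mm=cv2.morphologyEx(((H>95)&(H<130)&(S>100)).astype(np.uint8),cv2.MORPH_OPEN,np.ones((3,3)))
n,l,st,_=cv2.connectedComponentsWithStats(mm); i=1+st[1:,4].argmax()
W=np.array([ray(g,q[::-1],85)[:2] for q in np.argwhere(l==i)],np.float32); print(cv2.minAreaRect(W))
```

```text
[628.80212123   6.99943398 167.84828631] [3.14153614e+00 1.27066053e-03 1.62986521e-01] [282.4 211. ] [415.4 363.1] [347.1 350.2]
((631.587890625, 4.357145309448242), (88.3634033203125, 43.96257400512695), 8.472687721252441)
```

View pics/w3.png

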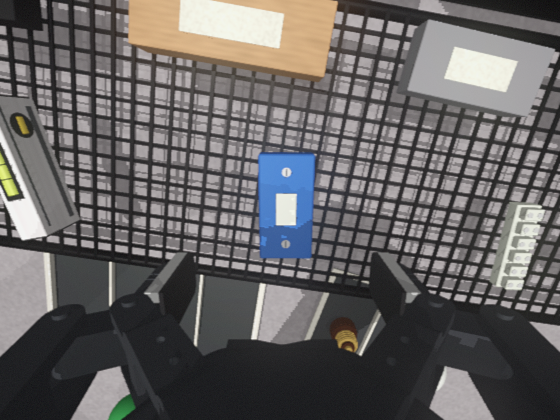

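The wrist view shows the plate square in the frame at (286,205), measuring (631,5) with a yaw of 8.5°. The thin fuse stands in its compartment at (345,335).

Emit:
{"method": "send_rows", "body": {"series": [{"ax":0,"ay":0,"az":0,"dx":0.1,"dy":0.1,"dz":4,"hand":0},{"ax":0,"ay":0,"az":0,"dx":0.1,"dy":0.1,"dz":7,"hand":0},{"ax":0,"ay":0,"az":0,"dx":0.1,"dy":0.1,"dz":9,"hand":0.2},{"ax":0,"ay":0,"az":0,"dx":0.1,"dy":0.1,"dz":9.7,"hand":0.2},{"ax":0,"ay":0,"az":0,"dx":0.1,"dy":0.1,"dz":9.7,"hand":0.2},{"ax":0,"ay":0,"az":0,"dx":0.1,"dy":0.1,"dz":9.7,"hand":0.4},{"ax":0,"ay":0,"az":0,"dx":0.1,"dy":0.1,"dz":9.7,"hand":0.6},{"ax":0,"ay":0,"az":0,"dx":0.1,"dy":0.1,"dz":9.7,"hand":0.75},{"ax":0,"ay":0,"az":0,"dx":0.1,"dy":0.1,"dz":9.7,"hand":0.75},{"ax":0,"ay":0,"az":0,"dx":0.1,"dy":0.1,"dz":9.7,"hand":0.75}]}}

```text
clock: 13.9
eef_pos: [631.6, 5.5, 73.1]
tool_rot: [3.141, -0.003, 0.16]
force: [-0.8, 0.5, 5.8]
width: 42.2
gripper_force: 61.8
```

Emit:
{"method": "send_rows", "body": {"series": [{"ax":0,"ay":0,"az":0,"dx":0,"dy":0,"dz":-2,"hand":0.75},{"ax":0,"ay":0,"az":0,"dx":0,"dy":0,"dz":-5,"hand":0.75},{"ax":0,"ay":0,"az":0,"dx":0,"dy":0,"dz":-9,"hand":0.75},{"ax":0,"ay":0,"az":0,"dx":0,"dy":0,"dz":-9,"hand":0.75}]}}

```text
clock: 14.3
eef_pos: [633.9, 4.6, 167.1]
tool_rot: [3.139, -0.01, 0.16]
force: [0.7, 0.2, 0.1]
width: 42.4
gripper_force: 61.1
```

```bash
echo "630.6 6 161.3 0.16" > cmd.txt; python3 to.py 450,134,161,0;python3 to.py 450,134,14,0
```

```text
450,134,161,0 -> dx dy dz [-15.8 -15.5   0. ] az 0.16
cmd [449.9 133.8 161.3   0. ]
450,134,14,0 -> dx dy dz [ 0.  -0.  14.7] az -0.0
cmd [449.9 133.8  14.3   0. ]
```

Emit:
{"method": "send_rows", "body": {"series": [{"ax":0,"ay":0,"az":0.04,"dx":-3.2,"dy":-3.1,"dz":0,"hand":0.75},{"ax":0,"ay":0,"az":0.08,"dx":-6.4,"dy":-6.2,"dz":0,"hand":0.75},{"ax":0,"ay":0,"az":0.12,"dx":-9.6,"dy":-9.3,"dz":0,"hand":0.75},{"ax":0,"ay":0,"az":0.16,"dx":-12.8,"dy":-12.4,"dz":0,"hand":0.75},{"ax":0,"ay":0,"az":0.16,"dx":-15.8,"dy":-15.5,"dz":0,"hand":0.75},{"ax":0,"ay":0,"az":0.16,"dx":-15.8,"dy":-15.5,"dz":4,"hand":0.75},{"ax":0,"ay":0,"az":0.16,"dx":-15.8,"dy":-15.5,"dz":8,"hand":0.75},{"ax":0,"ay":0,"az":0.16,"dx":-15.8,"dy":-15.5,"dz":11,"hand":0.75},{"ax":0,"ay":0,"az":0.16,"dx":-15.8,"dy":-15.5,"dz":13,"hand":0.75},{"ax":0,"ay":0,"az":0.16,"dx":-15.8,"dy":-15.5,"dz":14,"hand":0.75}]}}

```text
clock: 15.3
eef_pos: [448.9, 133.8, 19.7]
tool_rot: [3.141, 0.002, 0.0]
force: [0.5, 0.4, -0.6]
width: 42.2
gripper_force: 61.1
```

Emit:
{"method": "send_rows", "body": {"series": [{"ax":0,"ay":0,"az":0,"dx":0,"dy":0,"dz":0,"hand":0.75},{"ax":0,"ay":0,"az":0,"dx":0,"dy":0,"dz":0.5,"hand":0.75},{"ax":0,"ay":0,"az":0,"dx":0,"dy":0,"dz":1,"hand":0.75},{"ax":0,"ay":0,"az":0,"dx":0,"dy":0,"dz":1.4,"hand":0.75},{"ax":0,"ay":0,"az":0,"dx":0,"dy":0,"dz":1.6,"hand":0.75},{"ax":0,"ay":0,"az":0,"dx":0,"dy":0,"dz":1.6,"hand":0.75},{"ax":0,"ay":0,"az":0,"dx":0,"dy":0,"dz":1.6,"hand":0.75}]}}

```text
clock: 16.0
eef_pos: [449.9, 133.9, 6.1]
tool_rot: [-3.141, -0.001, -0.0]
force: [-1.4, -0.3, 8.2]
width: 42.1
gripper_force: 62.0
```

Emit:
{"method": "send_rows", "body": {"series": [{"ax":0,"ay":0,"az":0,"dx":0,"dy":0,"dz":0,"hand":0.4},{"ax":0,"ay":0,"az":0,"dx":0,"dy":0,"dz":0,"hand":0.3},{"ax":0,"ay":0,"az":0,"dx":0,"dy":0,"dz":0,"hand":0.3},{"ax":0,"ay":0,"az":0,"dx":0,"dy":0,"dz":-1,"hand":0.3},{"ax":0,"ay":0,"az":0,"dx":0,"dy":0,"dz":-4,"hand":0.3},{"ax":0,"ay":0,"az":0,"dx":0,"dy":0,"dz":-8,"hand":0.3},{"ax":0,"ay":0,"az":0,"dx":0,"dy":0,"dz":-12,"hand":0.3},{"ax":0,"ay":0,"az":0,"dx":0,"dy":0,"dz":-16.5,"hand":0.3},{"ax":0,"ay":0,"az":0,"dx":0,"dy":0,"dz":-16.5,"hand":0.3}]}}

```text
clock: 16.9
eef_pos: [453.0, 133.9, 174.6]
tool_rot: [-3.139, -0.008, -0.0]
force: [0.9, -0.1, -1.3]
width: 59.6
gripper_force: 0.0
```

```bash
echo "449.9 133.8 170.3 0" > cmd.txt; python3 to.py 633,206,180,0.33
```

```text
633,206,180,0.33 -> dx dy dz [18.3 -7.2 -1. ] az -0.33
cmd [6.329e+02 2.058e+02 1.803e+02 3.000e-01]
```

Emit:
{"method": "send_rows", "body": {"series": [{"ax":0,"ay":0,"az":-0.1,"dx":4.5,"dy":-1.8,"dz":-1,"hand":0.3},{"ax":0,"ay":0,"az":-0.2,"dx":9,"dy":-3.6,"dz":-1,"hand":0.3},{"ax":0,"ay":0,"az":-0.33,"dx":13.5,"dy":-5.4,"dz":-1,"hand":0.3},{"ax":0,"ay":0,"az":-0.33,"dx":18.3,"dy":-7.2,"dz":-1,"hand":0.3},{"ax":0,"ay":0,"az":-0.33,"dx":18.3,"dy":-7.2,"dz":-1,"hand":0.3},{"ax":0,"ay":0,"az":-0.33,"dx":18.3,"dy":-7.2,"dz":-1,"hand":0.3},{"ax":0,"ay":0,"az":-0.33,"dx":18.3,"dy":-7.2,"dz":-1,"hand":0.3}]}}

```text
clock: 17.6
eef_pos: [631.2, 204.8, 179.3]
tool_rot: [-3.141, 0.003, 0.328]
force: [1.1, -0.1, -0.0]
width: 59.5
gripper_force: 0.0
```

Run:
```python
from h import *
g=save('wrist','w4'); print(read_state()['eef_pos'],read_state()['tool_rot'],proj(g,[633,206,108]))
print([proj(g,[633+50*k*np.cos(.33)-10*j*np.sin(.33),206+50*k*np.sin(.33)+10*j*np.cos(.33),108]).tolist() for k in(-1,1) for j in (-1,1)])
```

```text
[631.24537188 204.91749577 179.81159685] [-3.14110034e+00  2.18112960e-03  3.28378034e-01] [281.1 212.1]
[[293.6, 271.0], [268.8, 271.0], [295.0, 145.4], [267.0, 145.4]]
```

View pics/w4.png

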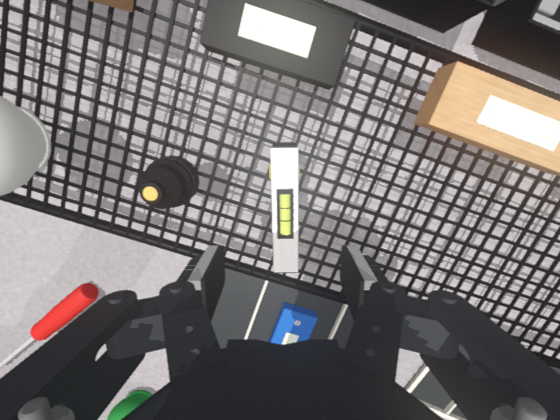

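The wrist view shows the level upright in the frame at (285,210), about 3 mm to the right of the prediction. The black look-alike at (168,185) is clear of the fingers.

Emit:
{"method": "send_rows", "body": {"series": [{"ax":0,"ay":0,"az":0,"dx":0,"dy":0.3,"dz":4,"hand":0.3},{"ax":0,"ay":0,"az":0,"dx":0,"dy":0.3,"dz":7,"hand":0.3},{"ax":0,"ay":0,"az":0,"dx":0,"dy":0.3,"dz":9,"hand":0.4},{"ax":0,"ay":0,"az":0,"dx":0,"dy":0.3,"dz":9.6,"hand":0.5},{"ax":0,"ay":0,"az":0,"dx":0,"dy":0.3,"dz":9.6,"hand":0.6},{"ax":0,"ay":0,"az":0,"dx":0,"dy":0.3,"dz":9.6,"hand":0.8},{"ax":0,"ay":0,"az":0,"dx":0,"dy":0.3,"dz":9.6,"hand":0.95},{"ax":0,"ay":0,"az":0,"dx":0,"dy":0.3,"dz":9.6,"hand":0.95},{"ax":0,"ay":0,"az":0,"dx":0,"dy":0.3,"dz":9.6,"hand":0.95},{"ax":0,"ay":0,"az":0,"dx":0,"dy":0.3,"dz":9.6,"hand":0.95}]}}

```text
clock: 18.65
eef_pos: [634.7, 202.9, 85.9]
tool_rot: [-3.142, -0.002, 0.33]
force: [-1.4, -0.1, 7.0]
width: 19.0
gripper_force: 60.1
```

Emit:
{"method": "send_rows", "body": {"series": [{"ax":0,"ay":0,"az":0,"dx":0,"dy":0,"dz":-2,"hand":0.95},{"ax":0,"ay":0,"az":0,"dx":0,"dy":0,"dz":-5,"hand":0.95},{"ax":0,"ay":0,"az":0,"dx":0,"dy":0,"dz":-9,"hand":0.95},{"ax":0,"ay":0,"az":0,"dx":0,"dy":0,"dz":-9,"hand":0.95}]}}

```text
clock: 19.05
eef_pos: [637.5, 202.8, 180.2]
tool_rot: [3.14, -0.01, 0.33]
force: [0.6, -0.7, -0.5]
width: 19.0
gripper_force: 59.2
```

```bash
echo "633.9 203 174.3 0.33" > cmd.txt; python3 to.py 451,220,174,0;python3 to.py 451,220,25,0
```

```text
451,220,174,0 -> dx dy dz [-16.8  -7.5   0. ] az 0.33
cmd [450.7 219.5 174.3   0. ]
451,220,25,0 -> dx dy dz [ 0.  -0.  14.9] az -0.0
cmd [450.7 219.5  25.3   0. ]
```

Placement should end at about z = 18.9 measured.

Emit:
{"method": "send_rows", "body": {"series": [{"ax":0,"ay":0,"az":0.08,"dx":-4.2,"dy":-1.9,"dz":0,"hand":0.95},{"ax":0,"ay":0,"az":0.16,"dx":-8.4,"dy":-3.8,"dz":0,"hand":0.95},{"ax":0,"ay":0,"az":0.24,"dx":-12.6,"dy":-5.7,"dz":0,"hand":0.95},{"ax":0,"ay":0,"az":0.33,"dx":-16.8,"dy":-7.5,"dz":0,"hand":0.95},{"ax":0,"ay":0,"az":0.33,"dx":-16.8,"dy":-7.5,"dz":2,"hand":0.95},{"ax":0,"ay":0,"az":0.33,"dx":-16.8,"dy":-7.5,"dz":6,"hand":0.95},{"ax":0,"ay":0,"az":0.33,"dx":-16.8,"dy":-7.5,"dz":10,"hand":0.95},{"ax":0,"ay":0,"az":0.33,"dx":-16.8,"dy":-7.5,"dz":13,"hand":0.95},{"ax":0,"ay":0,"az":0.33,"dx":-16.8,"dy":-7.5,"dz":14.5,"hand":0.95},{"ax":0,"ay":0,"az":0.33,"dx":-16.8,"dy":-7.5,"dz":14.5,"hand":0.95}]}}

```text
clock: 20.05
eef_pos: [449.0, 218.7, 27.3]
tool_rot: [3.14, 0.004, -0.001]
force: [-0.0, -0.6, -0.6]
width: 18.4
gripper_force: 59.2
```

Emit:
{"method": "send_rows", "body": {"series": [{"ax":0,"ay":0,"az":0,"dx":0,"dy":0,"dz":0.3,"hand":0.95},{"ax":0,"ay":0,"az":0,"dx":0,"dy":0,"dz":0.6,"hand":0.95},{"ax":0,"ay":0,"az":0,"dx":0,"dy":0,"dz":0.9,"hand":0.95},{"ax":0,"ay":0,"az":0,"dx":0,"dy":0,"dz":1.2,"hand":0.95},{"ax":0,"ay":0,"az":0,"dx":0,"dy":0,"dz":1.2,"hand":0.95},{"ax":0,"ay":0,"az":0,"dx":0,"dy":0,"dz":1.2,"hand":0.95}]}}

```text
clock: 20.65
eef_pos: [451.0, 219.9, 18.9]
tool_rot: [-3.14, -0.001, -0.0]
force: [-2.8, -0.3, 13.6]
width: 19.0
gripper_force: 61.1
```

Emit:
{"method": "send_rows", "body": {"series": [{"ax":0,"ay":0,"az":0,"dx":0,"dy":0,"dz":0,"hand":0.7},{"ax":0,"ay":0,"az":0,"dx":0,"dy":0,"dz":0,"hand":0.6},{"ax":0,"ay":0,"az":0,"dx":0,"dy":0,"dz":0,"hand":0.6},{"ax":0,"ay":0,"az":0,"dx":0,"dy":0,"dz":-1,"hand":0.6},{"ax":0,"ay":0,"az":0,"dx":0,"dy":0,"dz":-4,"hand":0.6},{"ax":0,"ay":0,"az":0,"dx":0,"dy":0,"dz":-8,"hand":0.3},{"ax":0,"ay":0,"az":0,"dx":0,"dy":0,"dz":-12,"hand":0.1},{"ax":0,"ay":0,"az":0,"dx":0,"dy":0,"dz":-16,"hand":0.1},{"ax":0,"ay":0,"az":0,"dx":0,"dy":0,"dz":-16,"hand":0.1}]}}

```text
clock: 21.55
eef_pos: [453.5, 219.8, 182.2]
tool_rot: [-3.138, -0.008, -0.001]
force: [-0.4, 0.4, 0.5]
width: 77.1
gripper_force: 0.0
```

```bash
echo "450.7 219.5 177.3 0" > cmd.txt; python3 to.py 530,-50,177,-.79; python3 to.py 613,-304,177,-1.57
python3 - <<'E'
from h import *
g=save('side','s5');cv2.imwrite('pics/s5c.png',cv2.resize(g['pixels'][150:330,200:400,::-1],None,fx=3,fy=3,interpolation=cv2.INTER_CUBIC))
E
```

```text
530,-50,177,-.79 -> dx dy dz [ 7.9 27.   0. ] az 0.79
cmd [529.7 -50.5 177.3  -0.8]
613,-304,177,-1.57 -> dx dy dz [23.9 11.9  0. ] az 0.78
cmd [ 613.4 -304.   177.3   -1.6]
```

View pics/s5c.png

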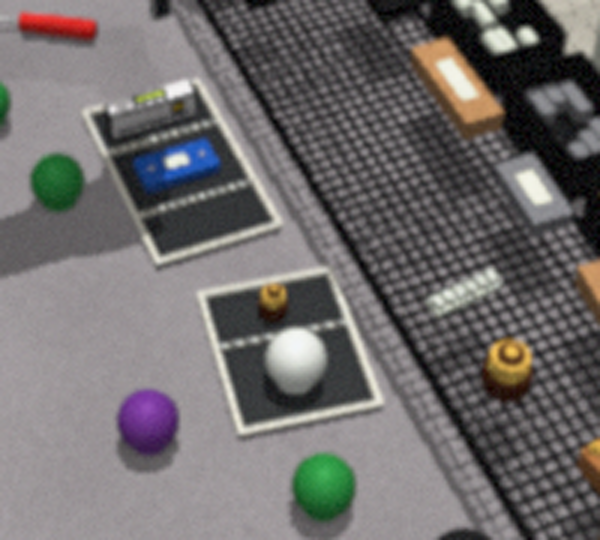

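The side crop shows four things placed: the level at (150,110), the plate at (177,165), the thin fuse at (272,300) and the globe at (296,362). Only the thick fuse is left. Turning towards +1.57 keeps joint 7 in range.

```bash
echo "450.7 219.5 177.3 0" > cmd.txt; python3 to.py 530,-50,177,.79; python3 to.py 613,-304,177,1.57
```

```text
530,-50,177,.79 -> dx dy dz [ 7.9 27.   0. ] az -0.79
cmd [529.7 -50.5 177.3   0.8]
613,-304,177,1.57 -> dx dy dz [-12.1  23.8   0. ] az -0.78
cmd [ 613.6 -304.   177.3    1.6]
```

Emit:
{"method": "send_rows", "body": {"series": [{"ax":0,"ay":0,"az":-0.13,"dx":1.3,"dy":4.5,"dz":0,"hand":0.1},{"ax":0,"ay":0,"az":-0.26,"dx":2.6,"dy":9,"dz":0,"hand":0.1},{"ax":0,"ay":0,"az":-0.39,"dx":3.9,"dy":13.5,"dz":0,"hand":0.1},{"ax":0,"ay":0,"az":-0.52,"dx":5.2,"dy":18,"dz":0,"hand":0.1},{"ax":0,"ay":0,"az":-0.65,"dx":6.5,"dy":22.5,"dz":0,"hand":0.1},{"ax":0,"ay":0,"az":-0.79,"dx":7.9,"dy":27,"dz":0,"hand":0.1},{"ax":0,"ay":0,"az":-0.79,"dx":7.9,"dy":27,"dz":0,"hand":0.1},{"ax":0,"ay":0,"az":-0.79,"dx":7.9,"dy":27,"dz":0,"hand":0.1}]}}

```text
clock: 22.4
eef_pos: [528.6, -52.4, 176.5]
tool_rot: [-3.14, 0.001, 0.785]
force: [0.4, 0.7, -0.5]
width: 77.2
gripper_force: 0.0
```

Emit:
{"method": "send_rows", "body": {"series": [{"ax":0,"ay":0,"az":-0.13,"dx":-2,"dy":4,"dz":0,"hand":0.1},{"ax":0,"ay":0,"az":-0.26,"dx":-4,"dy":8,"dz":0,"hand":0.1},{"ax":0,"ay":0,"az":-0.39,"dx":-6,"dy":12,"dz":0,"hand":0.1},{"ax":0,"ay":0,"az":-0.52,"dx":-8,"dy":16,"dz":0,"hand":0.1},{"ax":0,"ay":0,"az":-0.65,"dx":-10,"dy":20,"dz":0,"hand":0.1},{"ax":0,"ay":0,"az":-0.78,"dx":-12.1,"dy":23.8,"dz":0,"hand":0.1},{"ax":0,"ay":0,"az":-0.78,"dx":-12.1,"dy":23.8,"dz":0,"hand":0.1},{"ax":0,"ay":0,"az":-0.78,"dx":-12.1,"dy":23.8,"dz":0,"hand":0.1}]}}

```text
clock: 23.2
eef_pos: [613.0, -302.7, 175.9]
tool_rot: [-3.139, -0.002, 1.569]
force: [-0.0, 0.5, -0.6]
width: 77.2
gripper_force: 0.0
```

Run:
```python
from h import *
g=save('wrist','w6'); print(read_state()['eef_pos'],proj(g,[612.5,-304,122]),proj(g,[612.5,-304,70]))
```

```text
[ 613.27781656 -301.09258892  176.00928134] [282.  224.7] [282.2 204.5]
```

View pics/w6.png

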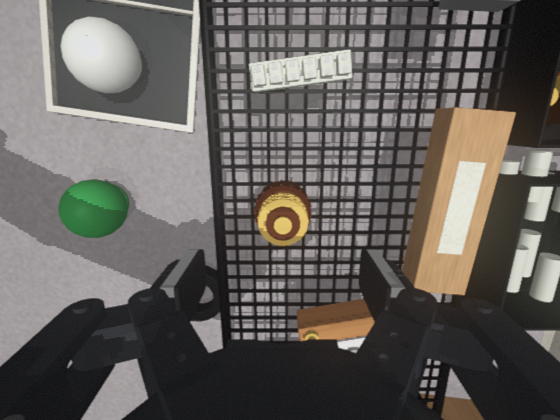

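The wrist view shows the fuse's contact at (282,226), which matches the prediction. The test block at (335,320) is clear.

Emit:
{"method": "send_rows", "body": {"series": [{"ax":0,"ay":0,"az":0,"dx":0,"dy":0,"dz":3,"hand":0.25},{"ax":0,"ay":0,"az":0,"dx":0,"dy":0,"dz":6,"hand":0.25},{"ax":0,"ay":0,"az":0,"dx":0,"dy":0,"dz":9,"hand":0.25},{"ax":0,"ay":0,"az":0,"dx":0,"dy":0,"dz":10.3,"hand":0.25},{"ax":0,"ay":0,"az":0,"dx":0,"dy":0,"dz":10.3,"hand":0.3},{"ax":0,"ay":0,"az":0,"dx":0,"dy":0,"dz":10.3,"hand":0.5},{"ax":0,"ay":0,"az":0,"dx":0,"dy":0,"dz":10.3,"hand":0.75},{"ax":0,"ay":0,"az":0,"dx":0,"dy":0,"dz":10.3,"hand":0.75},{"ax":0,"ay":0,"az":0,"dx":0,"dy":0,"dz":10.3,"hand":0.75},{"ax":0,"ay":0,"az":0,"dx":0,"dy":0,"dz":10.3,"hand":0.75}]}}

```text
clock: 24.25
eef_pos: [614.3, -304.4, 75.7]
tool_rot: [3.139, 0.001, 1.57]
force: [-0.2, 1.1, 6.0]
width: 43.6
gripper_force: 61.8
```

Emit:
{"method": "send_rows", "body": {"series": [{"ax":0,"ay":0,"az":0,"dx":0,"dy":0,"dz":-2,"hand":0.75},{"ax":0,"ay":0,"az":0,"dx":0,"dy":0,"dz":-6,"hand":0.75},{"ax":0,"ay":0,"az":0,"dx":0,"dy":0,"dz":-10,"hand":0.75},{"ax":0,"ay":0,"az":0,"dx":0,"dy":0,"dz":-10,"hand":0.75}]}}

```text
clock: 24.65
eef_pos: [616.6, -306.7, 180.7]
tool_rot: [3.132, 0.006, 1.569]
force: [1.0, -0.1, -0.7]
width: 43.5
gripper_force: 61.6
```

```bash
echo "613.6 -304 174.3 1.57" > cmd.txt; python3 to.py 532,-128,174,1.57; python3 to.py 450,48,174,1.57;python3 to.py 450,48,18,1.57
```

```text
532,-128,174,1.57 -> dx dy dz [17.6 -8.2  0. ] az -0.0
cmd [ 531.7 -127.9  174.3    1.6]
450,48,174,1.57 -> dx dy dz [17.6 -8.2  0. ] az -0.0
cmd [449.9  48.1 174.3   1.6]
450,48,18,1.57 -> dx dy dz [-0.   0.  15.6] az -0.0
cmd [449.9  48.1  18.3   1.6]
```

Emit:
{"method": "send_rows", "body": {"series": [{"ax":0,"ay":0,"az":0,"dx":4.3,"dy":-2,"dz":0,"hand":0.75},{"ax":0,"ay":0,"az":0,"dx":8.6,"dy":-4,"dz":0,"hand":0.75},{"ax":0,"ay":0,"az":0,"dx":12.9,"dy":-6,"dz":0,"hand":0.75},{"ax":0,"ay":0,"az":0,"dx":17.2,"dy":-8,"dz":0,"hand":0.75},{"ax":0,"ay":0,"az":0,"dx":21.5,"dy":-10,"dz":0,"hand":0.75},{"ax":0,"ay":0,"az":0,"dx":25.8,"dy":-12,"dz":0,"hand":0.75},{"ax":0,"ay":0,"az":0,"dx":30.1,"dy":-14,"dz":0,"hand":0.75},{"ax":0,"ay":0,"az":0,"dx":34,"dy":-15.8,"dz":0,"hand":0.75},{"ax":0,"ay":0,"az":0,"dx":35.2,"dy":-16.4,"dz":0,"hand":0.75},{"ax":0,"ay":0,"az":0,"dx":35.2,"dy":-16.4,"dz":0,"hand":0.75}]}}

```text
clock: 25.65
eef_pos: [448.2, 50.5, 174.0]
tool_rot: [-3.14, -0.001, 1.575]
force: [0.5, -0.7, -0.5]
width: 43.8
gripper_force: 61.6
```

Emit:
{"method": "send_rows", "body": {"series": [{"ax":0,"ay":0,"az":0,"dx":0,"dy":0,"dz":4,"hand":0.75},{"ax":0,"ay":0,"az":0,"dx":0,"dy":0,"dz":8,"hand":0.75},{"ax":0,"ay":0,"az":0,"dx":0,"dy":0,"dz":12,"hand":0.75},{"ax":0,"ay":0,"az":0,"dx":0,"dy":0,"dz":14.5,"hand":0.75},{"ax":0,"ay":0,"az":0,"dx":0,"dy":0,"dz":15.6,"hand":0.75},{"ax":0,"ay":0,"az":0,"dx":0,"dy":0,"dz":15.6,"hand":0.75},{"ax":0,"ay":0,"az":0,"dx":0,"dy":0,"dz":16,"hand":0.75},{"ax":0,"ay":0,"az":0,"dx":0,"dy":0,"dz":16.4,"hand":0.75},{"ax":0,"ay":0,"az":0,"dx":0,"dy":0,"dz":16.6,"hand":0.75},{"ax":0,"ay":0,"az":0,"dx":0,"dy":0,"dz":16.6,"hand":0.75}]}}

```text
clock: 26.65
eef_pos: [450.5, 47.4, 8.8]
tool_rot: [3.14, 0.001, 1.569]
force: [0.2, 0.0, -1.5]
width: 43.6
gripper_force: 62.1
```

Emit:
{"method": "send_rows", "body": {"series": [{"ax":0,"ay":0,"az":0,"dx":0,"dy":0,"dz":0,"hand":0.75},{"ax":0,"ay":0,"az":0,"dx":0,"dy":0,"dz":0.1,"hand":0.75},{"ax":0,"ay":0,"az":0,"dx":0,"dy":0,"dz":0.1,"hand":0.5},{"ax":0,"ay":0,"az":0,"dx":0,"dy":0,"dz":0.1,"hand":0.3},{"ax":0,"ay":0,"az":0,"dx":0,"dy":0,"dz":0.1,"hand":0.3},{"ax":0,"ay":0,"az":0,"dx":0,"dy":0,"dz":-1,"hand":0.3},{"ax":0,"ay":0,"az":0,"dx":0,"dy":0,"dz":-4,"hand":0.3},{"ax":0,"ay":0,"az":0,"dx":0,"dy":0,"dz":-8,"hand":0.3},{"ax":0,"ay":0,"az":0,"dx":0,"dy":0,"dz":-12,"hand":0.3},{"ax":0,"ay":0,"az":0,"dx":0,"dy":0,"dz":-18,"hand":0.3}]}}

```text
clock: 27.65
eef_pos: [448.5, 48.0, 179.1]
tool_rot: [-3.139, 0.001, 1.57]
force: [1.8, 1.2, 0.0]
width: 59.8
gripper_force: 0.0
```

Emit:
{"method": "send_rows", "body": {"series": [{"ax":0,"ay":0,"az":0,"dx":0,"dy":0,"dz":-4,"hand":0.3},{"ax":0,"ay":0,"az":0,"dx":0,"dy":0,"dz":-4,"hand":0.3},{"ax":0,"ay":0,"az":0,"dx":0,"dy":0,"dz":-4,"hand":0.3},{"ax":0,"ay":0,"az":0,"dx":0,"dy":0,"dz":-4,"hand":0.3}]}}

```text
clock: 28.05
eef_pos: [448.8, 48.4, 217.4]
tool_rot: [-3.139, 0.0, 1.57]
force: [0.4, 0.4, -0.0]
width: 59.6
gripper_force: 0.0
```

Run:
```python
from h import *
g=save('side','s7');cv2.imwrite('pics/s7c.png',cv2.resize(g['pixels'][150:330,200:400,::-1],None,fx=3,fy=3,interpolation=cv2.INTER_CUBIC))
w=save('wrist','w7')
```

```text
(no output)
```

View pics/s7c.png

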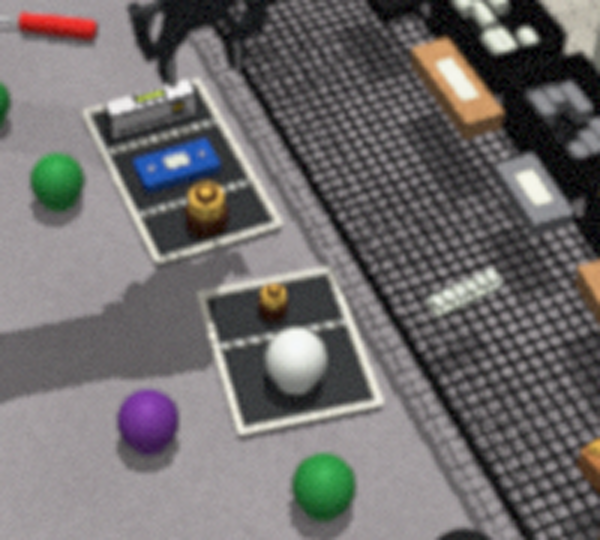

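View pics/w7.png

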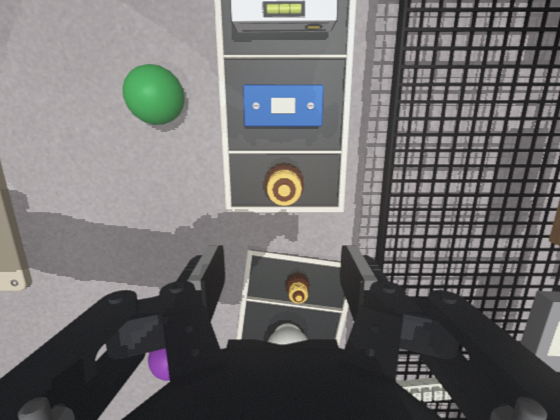

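Both views show all five things flat or upright in their compartments. In the wrist view the level is at (283,10), the plate (283,105), the thick fuse (284,185), the thin fuse (298,290) and the globe (287,335). The gripper is clear, so I'm handing the job in.

```bash
python3 -c "
from cell import finish_job; print(finish_job())"
```

```text
the job is handed in; nothing more can be done
None
```

Both kits are made up and handed in at about 28 s: all five things are in their compartments, the globe was set down rather than dropped, and the large globes and test block were not touched.

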